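# Build the coffee-break tower from graded tins and the one full canister

### The arm

A 7-joint arm with a two-finger parallel gripper is mounted at the origin on the work surface. World frame = base frame: x ahead of the robot, y to its left, z up, the work surface at z = 0. Lengths are in m, angles in rad, forces in N, time in s.
With the tool pointing down it reaches from about 0.4 to 0.9 m from the base axis. Payload 5.5 kg.
Tool frame: the origin (TCP) lies between the finger pads; the fingertips stand 17 mm ahead of it and the grasp point (between the pads) lies 2 mm behind it (r.finger_overhang is the distance from the TCP to the fingertips, in m); z points along the fingers, y is the line along which they close (so a half turn about z gives the same grasp; the last joint's range is limited). The gripper opens to 92 mm and grips with 3 to 60 N. Pads are 19 mm wide; open, the fingers measure 130 mm over their backs; the gripper's body (75 mm by 190 mm) begins 47 mm behind the grasp point.
Start: joints at [1.423, 0.501, -0.427, 1.55, 0.221, 1.138, -0.21], TCP at [0.26, -0.596, 0.244] pointing down, gripper open.
Joint ranges: [-2.88, 2.88], [-0.31, 2.03], [-1.54, 1.56], [0.2, 2.42], [-1.41, 4.55], [0.19, 2.02], [-2.57, 2.57]. Speed limits (rad/s): [2.57, 2.57, 3.14, 3.14, 3.14, 3.14, 3.14].

### API

Orientations are given as a 3x3 rotation matrix whose columns are the frame's x, y, z axes.
In Python, from cell import status, capture, job_done, finder, r gives the robot as it stands.
- The arm moves only by the shell command python3 -m pendant 'ROWS' [FORCE]. ROWS is JSON, a list of rows, each an object of numbers: "hand": the opening, from 0 (shut) to 1 (fully open); "x", "y", "z": the shift along the tool's x, y, z in units of 40 mm (1.0 is 40 mm); "spin": the turn about the tool's z in units of 5 degrees (1.0 is 5 degrees). A call has 1 to 10 rows; each row is the pose to reach, as a shift and turn from the pose commanded when the call began, along the tool's axes at that moment; what a row does not reach only later rows make up. A row lasts 1/10 s, in which the tool goes at most 50 mm and 8.59 degrees, less where a joint would pass 70% of its speed; a pose out of reach is approached as far as the arm can. A call with a gripper value outside its range is refused whole. The fingers move at their own pace and stop on an object; FORCE is the grip in N (left out, the last holds). Time passes only in rows, so rows that repeat a pose let the fingers close. It gives the time, the measured TCP pose, the force, the opening and the grip force at its end, in the units of the state.
- status.sense(): the state, without advancing time (a new reading comes with each control period).
- capture(name): name is "scene" or "top" or "wrist"; returns a dict with "image" (384x512x3 uint8, red, green, blue), "fov_y" (degrees; the focal length in pixels is half the picture's height over the tangent of half this angle, whatever the lens; pixels are square), "cx", "cy" (the principal point, pixels), "R" (3x3) and "t" (3): a world point X has camera coordinates R X + t. Camera axes: x right, y down, z forward; pixel columns grow to the right and rows downward; lengths in m; the calibration is good to about 2 mm. A picture is of the moment at which its call begins. There is no depth.
- job_done(): hands the job in; it is judged then, once.
Trained networks look in the newest picture that a camera, given by its name, has taken for a name from the list of things; names that differ only in an ending like _2 or _b are one class to them, and where a whole thing is asked for, a point or a joint stands for the part that bears it (a point fixed in the world has none). Each returns a list of dicts, best first, with "confidence" (0 to 1); they miss things now and then, are a little off and sometimes report something else, mostly with a low value. They report only what shows in the picture. A call takes as long as a camera call.
- finder.spot_in(camera, thing): "pixel" ([row, column] in pixels, amid what is visible of it).
- finder.pinpoint(camera, thing): "pixel" ([row, column] in pixels: a listed point, or the origin of a listed thing).
The state is a dict: "time_s": time; "joint_positions": joint angles; "dq": joint speeds; "effort": joint torques, N m; "tcp_pos": TCP position; "tool_rot": TCP orientation; "ft_force": force on the tool from outside, world axes, zero at the start; "torque": the same for the moment, N m; "grip_width": opening from 0.0 (shut) to 1.0 (fully open); "finger_force": force on a finger pad.
Only numpy, scipy, OpenCV 4.12 (cv2) and the standard library are available. Lean on these libraries where they do the work, as an engineer would, in place of code of your own. Each camera call takes 0.05 s, during which the arm holds its last target. There are 200 camera calls.

### The job

Build the coffee-break tower on the round wooden stand: the blue tin goes on the stand first, then the orange tin on the blue one, the green tin on the orange one, and last, on top, the one full coffee canister of the three that look alike (lift them to find the heavy one). Set each piece down centred and upright and let go of it before the next joins the tower; leave the two empty canisters standing upright on the bare desk, clear of the stand. Do not disturb the telephone, the mug or the computer mouse.

Things in the scene. Friction and masses are not known exactly. Their poses are not given: they have to be found in the camera images.
- stand: round wooden stand with a cork top, 112 mm across, 8 mm thick, fixed to the desk; the tower is built on the middle of it. Origin: centre of its underside, on the desk, z up
- tin_blue: blue closed round tin, 68 mm across, 44 mm tall, flat top and bottom, thin steel line round its side and steel ring on its lid; roughly 260 g, stands loose on the desk. Origin: centre of its underside, z up
- tin_orange: orange closed round tin, 60 mm across, 44 mm tall, flat top and bottom, thin steel line round its side and steel ring on its lid; roughly 200 g, stands loose on the desk. Origin: centre of its underside, z up
- tin_green: green closed round tin, 52 mm across, 44 mm tall, flat top and bottom, thin steel line round its side and steel ring on its lid; roughly 150 g, stands loose on the desk. Origin: centre of its underside, z up
- can_a: one of three sealed coffee canisters that look exactly alike: upright cylinder 46 mm across, 80 mm tall, plain aluminium with a white paper band and black lid with a grey disc on top. One of the three is full (roughly 450 g), the other two are empty (roughly 90 g each); only lifting tells which. Stands loose on the desk. Origin: centre of its underside, z up
- can_b: one of three sealed coffee canisters that look exactly alike: upright cylinder 46 mm across, 80 mm tall, plain aluminium with a white paper band and black lid with a grey disc on top. One of the three is full (roughly 450 g), the other two are empty (roughly 90 g each); only lifting tells which. Stands loose on the desk. Origin: centre of its underside, z up
- can_c: one of three sealed coffee canisters that look exactly alike: upright cylinder 46 mm across, 80 mm tall, plain aluminium with a white paper band and black lid with a grey disc on top. One of the three is full (roughly 450 g), the other two are empty (roughly 90 g each); only lifting tells which. Stands loose on the desk. Origin: centre of its underside, z up
- phone: white cordless telephone standing in its charging base, 90 x 80 mm on the desk, 177 mm tall, at the right of the work; to be left alone. Origin: centre of its underside
- mug: white ceramic mug, 80 mm across, 90 mm tall, with a handle at its +y side, beyond the work; to be left alone. Origin: centre of its underside
- mouse: black computer mouse, 105 x 62 mm, 31 mm tall, beyond the work; to be left alone. Origin: centre of its underside

How it is judged:
By the outcome, as a careful person would: the job done as asked, in the order asked, and still so for the second after the job is handed in, with the robot touching nothing.
It also fails if it takes over 134 s, if anything falls off the work surface, if the arm or the gripper's body presses on something with over 40 N, if the wrist force passes 120 N, or if a joint passes its speed limit or range.

## Working session

There is one attempt and no reset: what is moved stays moved. The work goes in short steps, Python scripts to look and compute and a shell command to move; the robot and the scene stay as the last step left them, time stands still between calls to the robot, and variables do not carry over. Pictures are saved under pics/ and viewed, at most 14 in all, crops included, and the job is handed in when it is done.

```bash
mkdir -p pics; ls; cat > h.py <<'E'
import numpy as np, cv2, json
from cell import status, capture, job_done, finder, r
def ray(c,px):
    f=c["image"].shape[0]/2/np.tan(np.radians(c["fov_y"])/2)
    d=np.array([(px[1]-c["cx"])/f,(px[0]-c["cy"])/f,1.])
    R=np.array(c["R"]);return -R.T@np.array(c["t"]),R.T@d
def at(c,px,z):
    o,d=ray(c,px);return o+d*(z-o[2])/d[2]
def proj(c,X):
    f=c["image"].shape[0]/2/np.tan(np.radians(c["fov_y"])/2)
    p=np.array(c["R"])@X+np.array(c["t"]);return np.array([p[1]/p[2]*f+c["cy"],p[0]/p[2]*f+c["cx"]])
def save(c,n): cv2.imwrite("pics/"+n,c["image"][:,:,::-1])
E
python3 - <<'E'
from h import *
s=status.sense();print(s["time_s"],s["tcp_pos"],np.round(s["tool_rot"],3).tolist(),s["ft_force"],s["grip_width"])
for n in("scene","top"):
    c=capture(n);save(c,n+"0.png");print(n,np.round(ray(c,(192,256)),3).tolist(),c["fov_y"])
    for t in("stand","tin_blue","tin_orange","tin_green","can_a","phone","mug","mouse"):
        for d in finder.pinpoint(n,t)[:4 if t=="can_a" else 2]:
            print(t,round(d["confidence"],2),np.round(d["pixel"]),np.round(at(c,d["pixel"],0)[:2],4))
E
```

```text
pics
0.0 [ 0.25924641 -0.59530366  0.24265571] [[0.917, 0.399, -0.001], [0.399, -0.917, 0.002], [0.0, -0.002, -1.0]] [-0.22760068 -0.49752631 -0.02628282] 1.0008470665091478
scene [[1.293, 0.055, 1.014], [-0.602, -0.127, -0.789]] 45.054273690520105
stand 0.86 [224. 290.] [ 6.063e-01 -4.000e-04]
tin_blue 0.66 [167. 263.] [ 0.4245 -0.1054]
tin_orange 0.68 [266. 238.] [ 0.7558 -0.1074]
tin_orange 0.61 [196. 397.] [0.4597 0.2738]
tin_green 0.98 [238. 390.] [0.5991 0.259 ]
can_a 0.91 [206. 206.] [ 0.5938 -0.2305]
can_a 0.69 [165. 195.] [ 0.4558 -0.3015]
can_a 0.64 [185. 332.] [0.454  0.0965]
phone 0.72 [146. 130.] [ 0.4218 -0.5152]
mug 0.78 [262. 240.] [ 0.7454 -0.1039]
mouse 0.72 [280. 344.] [0.7429 0.1543]
top [[0.372, -0.116, 1.261], [0.156, 0.005, -0.988]] 49.82177645774677
stand 0.79 [182. 221.] [ 0.6048 -0.0033]
stand 0.69 [185. 299.] [ 0.59   -0.2446]
tin_blue 0.96 [236. 254.] [ 0.4375 -0.1025]
tin_blue 0.4 [139. 255.] [ 0.7412 -0.1108]
tin_orange 0.62 [182. 223.] [ 0.6047 -0.0086]
tin_orange 0.58 [229. 130.] [0.4615 0.2755]
tin_green 0.52 [182. 139.] [0.6092 0.2544]
can_a 0.84 [182. 300.] [ 0.5993 -0.248 ]
can_a 0.79 [233. 190.] [0.4468 0.0917]
can_a 0.6 [231. 322.] [ 0.4477 -0.308 ]
phone 0.7 [232. 394.] [ 0.4435 -0.5264]
mug 0.62 [138. 256.] [ 0.7442 -0.1117]
mouse 0.7 [137. 172.] [0.7528 0.1523]
mouse 0.52 [239. 254.] [ 0.4279 -0.103 ]
```

View pics/scene0.png

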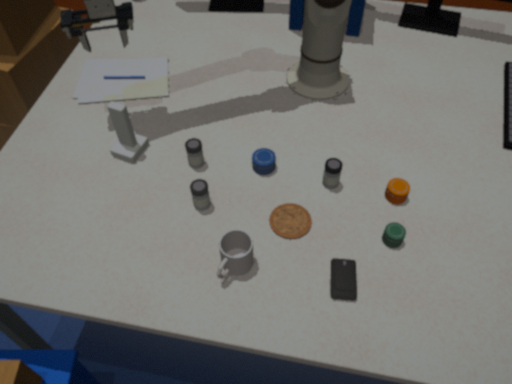

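View pics/top0.png

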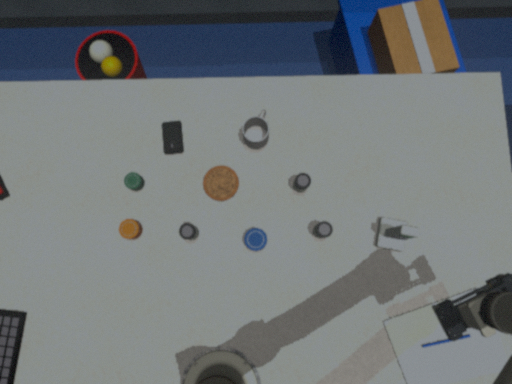

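The pictures agree with the finder. In top: stand (183,221), blue (239,255), orange (229,130), green (181,134), cans (182,302), (230,323) and (231,188), mug (131,256), mouse (137,172), phone (233,395). I'll start by moving over the near-right can and squaring the tool to the world axes.

```bash
python3 -m pendant '[{"x":0.7,"y":-0.5,"spin":0.7,"hand":1},{"x":1.7,"y":-1.1,"spin":2.3,"hand":1},{"x":2.8,"y":-1.8,"spin":3.5,"hand":1},{"x":3.9,"y":-2.5,"spin":4.7,"hand":1},{"x":5,"y":-3.2,"spin":4.7,"hand":1},{"x":6,"y":-3.9,"spin":4.7,"hand":1},{"x":6.8,"y":-4.5,"spin":4.7,"hand":1},{"x":7.25,"y":-4.75,"spin":4.7,"hand":1},{"x":7.25,"y":-4.75,"spin":4.7,"hand":1},{"x":7.25,"y":-4.75,"spin":4.7,"hand":1}]' 30
cat >> h.py <<'E'
def cyl(x,y,d,h,z0=0,n=48):
    a=np.linspace(0,2*np.pi,n,False);p=np.c_[x+d/2*np.cos(a),y+d/2*np.sin(a)]
    return np.r_[np.c_[p,np.full(n,z0)],np.c_[p,np.full(n,z0+h)]]
def hull(c,P):
    q=np.array([proj(c,X)[::-1] for X in P],np.float32);return cv2.convexHull(q)
def cen(h):
    m=cv2.moments(h);return np.array([m["m01"]/m["m00"],m["m10"]/m["m00"]])
HUE=dict(tin_blue=(100,125,120),tin_orange=(8,22,140),tin_green=(65,95,70),stand=(5,22,80))
DIM=dict(tin_blue=(.068,.044),tin_orange=(.060,.044),tin_green=(.052,.044),stand=(.112,.008))
from scipy.optimize import least_squares
def colour(c,n,x,y,z0=0,rad=1.6):
    d,h=DIM[n];hsv=cv2.cvtColor(c["image"],cv2.COLOR_RGB2HSV);lo,hi,s=HUE[n]
    m=cv2.inRange(hsv,(lo,s,25),(hi,255,255))
    w=np.zeros_like(m);cv2.fillConvexPoly(w,hull(c,cyl(x,y,d*rad,h,z0)).astype(np.int32),255)
    m=cv2.morphologyEx(m&w,cv2.MORPH_CLOSE,np.ones((5,5)))
    k=cv2.findContours(m,cv2.RETR_EXTERNAL,cv2.CHAIN_APPROX_NONE)[0]
    if not k:return None
    k=max(k,key=cv2.contourArea);return cv2.convexHull(k)
def fit(obs,n,x,y,z0=0):  # obs: list of (c,contour)
    d,h=DIM[n]
    f=lambda v:np.concatenate([cen(hull(c,cyl(*v,d,h,z0)))-cen(k) for c,k in obs])
    s=least_squares(f,[x,y],diff_step=1e-3);return s.x,s.fun
E
python3 - <<'E'
from h import *
T,S=capture("top"),capture("scene")
for n,x,y in(("stand",.605,-.002),("tin_blue",.433,-.104),("tin_orange",.46,.275),("tin_green",.604,.256)):
    for nm,cs in(("T",[T]),("S",[S]),("TS",[T,S])):
        o=[(c,colour(c,n,x,y)) for c in cs]
        if any(k is None for _,k in o): print(n,nm,"none");continue
        v,e=fit(o,n,x,y);print(n,nm,np.round(v,4),np.round(e,1),[(cv2.contourArea(k),cv2.contourArea(hull(c,cyl(*v,*DIM[n])))) for c,k in o])
c=capture("wrist");save(c,"w0.png")
s=status.sense();print(s["tcp_pos"],np.round(ray(c,(192,256)),3).tolist(),np.round(c["R"],2).tolist(),c["fov_y"],np.round(s["tool_rot"],3).tolist(),s["time_s"],s["ft_force"])
for t in("can_a","tin_blue"):
  for d in finder.pinpoint("wrist",t)[:3]:print(t,d["confidence"],d["pixel"],at(c,d["pixel"],0))
E
```

```text
stand T [ 0.6018 -0.0013] [-0.  0.] [(925.0, 1028.136903830571)]
stand S [ 0.5984 -0.0009] [-0.  0.] [(1108.5, 1240.7705294799525)]
stand TS [ 0.6001 -0.0011] [ 0.5 -0.1  0.5 -0.2] [(925.0, 1028.6810008594766), (1108.5, 1243.6591869581025)]
tin_blue T [ 0.4258 -0.1062] [ 0. -0.] [(333.0, 429.0443246521754)]
tin_blue S [ 0.4126 -0.1073] [-0.  0.] [(326.0, 569.2028079541633)]
tin_blue TS [ 0.4209 -0.1064] [ 1.7  0.1  2.2 -0.2] [(333.0, 428.87235499720555), (326.0, 573.4260721058818)]
tin_orange T [0.4624 0.2714] [-0. -0.] [(261.5, 405.112241260882)]
tin_orange S [0.4587 0.2695] [0. 0.] [(441.5, 550.3749216876458)]
tin_orange TS [0.4607 0.2702] [0.5 0.4 0.6 0.2] [(261.5, 405.02319626900135), (441.5, 551.5597251651343)]
tin_green T [0.6087 0.2651] [0. 0.] [(166.0, 307.64179321861593)]
tin_green S [0.5999 0.265 ] [0. 0.] [(295.5, 501.05068730423227)]
tin_green TS [0.6043 0.2647] [ 1.4  0.1  1.4 -0.2] [(166.0, 307.62060162308626), (295.5, 503.0303549878299)]
[ 0.25957453 -0.59591135  0.2437439 ] [[0.329, -0.565, 0.384], [-0.26, -0.103, -0.96]] [[0.4, -0.92, 0.0], [-0.88, -0.38, 0.29], [-0.26, -0.12, -0.96]] 61.4390311505939 [[0.917, 0.399, 0.0], [0.399, -0.917, -0.0], [0.0, 0.0, -1.0]] 1.05 [-0.94058452 -0.34888008 -0.76788028]invalid input
```

View pics/w0.png

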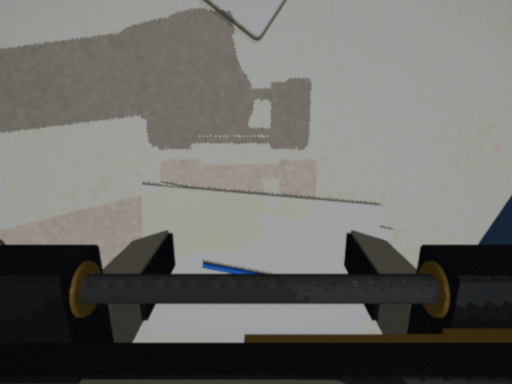

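The wrist view shows the fingers at rows 240-340, with the ground ahead (tool +x) toward the top of the picture. No can is in view because the move was refused. I'll retry with every key given.

```bash
python3 -m pendant '[{"x":0.7,"y":-0.5,"z":0,"spin":0.7,"hand":1},{"x":1.7,"y":-1.1,"z":0,"spin":2.3,"hand":1},{"x":2.8,"y":-1.8,"z":0,"spin":3.5,"hand":1},{"x":3.9,"y":-2.5,"z":0,"spin":4.7,"hand":1},{"x":5,"y":-3.2,"z":0,"spin":4.7,"hand":1},{"x":5.6,"y":-3.65,"z":0,"spin":4.7,"hand":1},{"x":5.8,"y":-3.8,"z":0,"spin":4.7,"hand":1},{"x":5.8,"y":-3.8,"z":0,"spin":4.7,"hand":1}]' 30
python3 - <<'E'
from h import *
s=status.sense();print(s["tcp_pos"],np.round(s["tool_rot"],3).tolist(),s["time_s"],s["grip_width"])
c=capture("wrist");save(c,"w1.png")
for t in("can_a","tin_blue"):
  for d in finder.pinpoint("wrist",t)[:3]:print(t,d["confidence"],np.round(d["pixel"]),at(c,d["pixel"],0))
E
```

```text
time_s: 1.95
tcp_pos: [0.4129, -0.3621, 0.2441]
tool_rot: [[1.0, 0.005, 0.001], [0.005, -1.0, -0.0], [0.001, 0.0, -1.0]]
ft_force: [-0.4, -0.9, -0.2]
grip_width: 1.001
finger_force: 0.0
[ 0.4129084  -0.36214917  0.2440898 ] [[1.0, 0.005, 0.001], [0.005, -1.0, -0.0], [0.001, 0.0, -1.0]] 1.95 1.0011838643027466
can_a 0.9 [134. 210.] [ 0.44775386 -0.30431018  0.        ]
tin_blue 0.88 [156.  47.] [ 0.42091333 -0.10837922  0.        ]
```

```bash
python3 -m pendant '[{"x":0.5,"y":-0.7,"z":0,"spin":0,"hand":1},{"x":0.88,"y":-1.43,"z":0.5,"spin":0,"hand":1},{"x":0.88,"y":-1.43,"z":1.5,"spin":0,"hand":1},{"x":0.88,"y":-1.43,"z":2.5,"spin":0,"hand":1},{"x":0.88,"y":-1.43,"z":3.5,"spin":0,"hand":1},{"x":0.88,"y":-1.43,"z":4.4,"spin":0,"hand":1},{"x":0.88,"y":-1.43,"z":4.9,"spin":0,"hand":1},{"x":0.88,"y":-1.43,"z":4.9,"spin":0,"hand":1}]' 20
python3 -m pendant '[{"x":0,"y":0,"z":0,"spin":0,"hand":0.3},{"x":0,"y":0,"z":0,"spin":0,"hand":0.3},{"x":0,"y":0,"z":0,"spin":0,"hand":0.3},{"x":0,"y":0,"z":0,"spin":0,"hand":0.3},{"x":0,"y":0,"z":0,"spin":0,"hand":0.3},{"x":0,"y":0,"z":0,"spin":0,"hand":0.3}]' 20
python3 -c "
from h import *
c=capture('wrist');save(c,'w2.png')"
```

```text
time_s: 2.9
tcp_pos: [0.4432, -0.3074, 0.0443]
tool_rot: [[1.0, -0.003, -0.006], [-0.003, -1.0, 0.003], [-0.006, -0.003, -1.0]]
ft_force: [-1.8, 0.5, 0.2]
grip_width: 0.997
finger_force: 0.0
time_s: 3.5
tcp_pos: [0.447, -0.3065, 0.0482]
tool_rot: [[1.0, 0.001, 0.001], [0.001, -1.0, -0.0], [0.001, 0.0, -1.0]]
ft_force: [-0.3, 2.0, 1.0]
grip_width: 0.527
finger_force: 0.5
```

View pics/w2.png

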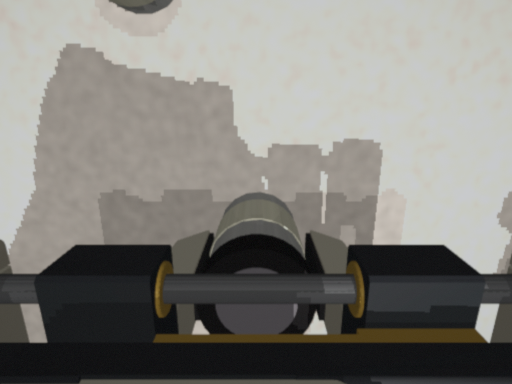

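The can sits between the pads, with its lid at about (300,257). I'll finish closing and weigh it.

```bash
python3 -m pendant '[{"x":0,"y":0,"z":0,"spin":0,"hand":0.3},{"x":0,"y":0,"z":0,"spin":0,"hand":0.3},{"x":0,"y":0,"z":0,"spin":0,"hand":0.3},{"x":0,"y":0,"z":-0.3,"spin":0,"hand":0.3},{"x":0,"y":0,"z":-0.6,"spin":0,"hand":0.3},{"x":0,"y":0,"z":-0.6,"spin":0,"hand":0.3},{"x":0,"y":0,"z":-0.6,"spin":0,"hand":0.3},{"x":0,"y":0,"z":-0.6,"spin":0,"hand":0.3}]' 20
```

```text
time_s: 4.35
tcp_pos: [0.4465, -0.3068, 0.0717]
tool_rot: [[1.0, 0.0, -0.0], [0.0, -1.0, -0.0], [-0.0, 0.0, -1.0]]
ft_force: [0.1, -0.5, -1.4]
grip_width: 0.499
finger_force: 20.0
```

Force is about 1 N, so this one is empty. I'll put it back and go to the next can.

```bash
python3 -m pendant '[{"x":0,"y":0,"z":0.3,"spin":0,"hand":0.3},{"x":0,"y":0,"z":0.5,"spin":0,"hand":0.3},{"x":0,"y":0,"z":0.6,"spin":0,"hand":0.3},{"x":0,"y":0,"z":0.6,"spin":0,"hand":0.3},{"x":0,"y":0,"z":0.6,"spin":0,"hand":0.9},{"x":0,"y":0,"z":0.6,"spin":0,"hand":0.9},{"x":0,"y":0,"z":0.6,"spin":0,"hand":0.9},{"x":0,"y":0,"z":0.2,"spin":0,"hand":1},{"x":0,"y":0,"z":-0.8,"spin":0,"hand":1},{"x":0,"y":0,"z":-2,"spin":0,"hand":1}]' 20
python3 -m pendant '[{"x":0.5,"y":-0.2,"z":-0.5,"spin":0,"hand":1},{"x":1.5,"y":-0.6,"z":-0.5,"spin":0,"hand":1},{"x":2.4,"y":-1,"z":-0.5,"spin":0,"hand":1},{"x":2.5,"y":-1.05,"z":-0.5,"spin":0,"hand":1},{"x":2.5,"y":-1.05,"z":-0.5,"spin":0,"hand":1},{"x":2.5,"y":-1.05,"z":-0.5,"spin":0,"hand":1}]' 20
python3 - <<'E'
from h import *
s=status.sense()
c=capture("wrist");save(c,"w3.png")
for t in("can_a","stand","mug"):
  for d in finder.pinpoint("wrist",t)[:3]:print(t,round(d["confidence"],2),np.round(d["pixel"]),at(c,d["pixel"],0))
E
```

```text
time_s: 5.35
tcp_pos: [0.4456, -0.3057, 0.1522]
tool_rot: [[1.0, 0.001, -0.003], [0.001, -1.0, 0.003], [-0.003, -0.003, -1.0]]
ft_force: [0.5, -0.6, 0.7]
grip_width: 0.967
finger_force: 0.0
time_s: 5.95
tcp_pos: [0.5456, -0.2653, 0.1719]
tool_rot: [[1.0, 0.0, -0.001], [0.0, -1.0, -0.0], [-0.001, 0.0, -1.0]]
ft_force: [-1.2, -1.1, 0.3]
grip_width: 1.005
finger_force: 0.0
can_a 0.89 [136. 241.] [ 0.58699603 -0.24817024  0.        ]
can_a 0.83 [268. 294.] [ 0.44524258 -0.30398763  0.        ]
stand 0.62 [136. 237.] [ 0.58652339 -0.24500236  0.        ]
```

```bash
python3 -m pendant '[{"x":0.6,"y":-0.3,"z":0.3,"spin":0,"hand":1},{"x":1.15,"y":-0.45,"z":0.9,"spin":0,"hand":1},{"x":1.15,"y":-0.45,"z":1.8,"spin":0,"hand":1},{"x":1.15,"y":-0.45,"z":2.7,"spin":0,"hand":1},{"x":1.15,"y":-0.45,"z":3.1,"spin":0,"hand":1},{"x":1.15,"y":-0.45,"z":3.1,"spin":0,"hand":0.6},{"x":1.15,"y":-0.45,"z":3.1,"spin":0,"hand":0.3},{"x":1.15,"y":-0.45,"z":3.1,"spin":0,"hand":0.3},{"x":1.15,"y":-0.45,"z":3.1,"spin":0,"hand":0.3},{"x":1.15,"y":-0.45,"z":3.1,"spin":0,"hand":0.3}]' 20
python3 -m pendant '[{"x":0,"y":0,"z":0,"spin":0,"hand":0.3},{"x":0,"y":0,"z":0,"spin":0,"hand":0.3},{"x":0,"y":0,"z":0,"spin":0,"hand":0.3},{"x":0,"y":0,"z":0,"spin":0,"hand":0.3},{"x":0,"y":0,"z":-0.3,"spin":0,"hand":0.3},{"x":0,"y":0,"z":-0.6,"spin":0,"hand":0.3},{"x":0,"y":0,"z":-0.6,"spin":0,"hand":0.3},{"x":0,"y":0,"z":-0.6,"spin":0,"hand":0.3},{"x":0,"y":0,"z":-0.6,"spin":0,"hand":0.3}]' 20
```

```text
time_s: 7.15
tcp_pos: [0.5936, -0.247, 0.0493]
tool_rot: [[1.0, 0.001, 0.002], [0.001, -1.0, -0.001], [0.002, 0.001, -1.0]]
ft_force: [-0.1, -0.4, -0.2]
grip_width: 0.611
finger_force: 0.0
time_s: 8.05
tcp_pos: [0.5922, -0.2466, 0.0713]
tool_rot: [[1.0, 0.001, -0.001], [0.001, -1.0, 0.0], [-0.001, -0.0, -1.0]]
ft_force: [-0.1, 0.9, -5.5]
grip_width: 0.496
finger_force: 20.0
```

That reads 5.5 N, so this is the full canister. I'll put it back for now and move to the blue tin.

```bash
python3 -m pendant '[{"x":0,"y":0,"z":0.3,"spin":0,"hand":0.3},{"x":0,"y":0,"z":0.5,"spin":0,"hand":0.3},{"x":0,"y":0,"z":0.6,"spin":0,"hand":0.3},{"x":0,"y":0,"z":0.6,"spin":0,"hand":0.3},{"x":0,"y":0,"z":0.6,"spin":0,"hand":0.9},{"x":0,"y":0,"z":0.6,"spin":0,"hand":0.9},{"x":0,"y":0,"z":0.6,"spin":0,"hand":0.9},{"x":0,"y":0,"z":0.2,"spin":0,"hand":1},{"x":0,"y":0,"z":-0.8,"spin":0,"hand":1},{"x":0,"y":0,"z":-2,"spin":0,"hand":1}]' 20
python3 -m pendant '[{"x":-0.7,"y":-0.5,"z":-0.5,"spin":0,"hand":1},{"x":-1.6,"y":-1.1,"z":-0.6,"spin":0,"hand":1},{"x":-2.6,"y":-1.7,"z":-0.6,"spin":0,"hand":1},{"x":-3.5,"y":-2.4,"z":-0.6,"spin":0,"hand":1},{"x":-4.3,"y":-3,"z":-0.6,"spin":0,"hand":1},{"x":-5,"y":-3.4,"z":-0.6,"spin":0,"hand":1},{"x":-5.2,"y":-3.5,"z":-0.6,"spin":0,"hand":1},{"x":-5.2,"y":-3.5,"z":-0.6,"spin":0,"hand":1},{"x":-5.2,"y":-3.5,"z":-0.6,"spin":0,"hand":1}]' 20
cat > look.py <<'E'
import sys
from h import *
n=sys.argv[1];x,y=map(float,sys.argv[2:4]);f=sys.argv[4]
s=status.sense();c=capture("wrist")
for d in finder.pinpoint("wrist",n)[:3]:print(n,round(d["confidence"],2),np.round(d["pixel"]),at(c,d["pixel"],0)[:2])
im=c["image"].copy()
if n in HUE:
    k=colour(c,n,x,y)
    if k is not None:
        v,e=fit([(c,k)],n,x,y);h=hull(c,cyl(*v,*DIM[n]))
        print("colour fit",v,cv2.contourArea(k),cv2.contourArea(h))
        cv2.polylines(im,[h.astype(np.int32)],True,(255,0,0),1);cv2.polylines(im,[k],True,(255,255,0),1)
cv2.imwrite("pics/"+f,im[:,:,::-1]);print(s["tcp_pos"],s["time_s"])
E
python3 look.py tin_blue .425 -.106 w4.png
```

```text
time_s: 9.05
tcp_pos: [0.5914, -0.246, 0.1519]
tool_rot: [[1.0, 0.001, -0.003], [0.001, -1.0, 0.002], [-0.003, -0.002, -1.0]]
ft_force: [0.3, -0.7, 0.1]
grip_width: 0.966
finger_force: 0.0
time_s: 9.95
tcp_pos: [0.3863, -0.1075, 0.1767]
tool_rot: [[1.0, 0.0, 0.003], [0.0, -1.0, -0.001], [0.003, 0.001, -1.0]]
ft_force: [-0.3, 0.7, 0.1]
grip_width: 0.999
finger_force: 0.0
tin_blue 0.86 [143. 261.] [ 0.42066781 -0.11017704]
colour fit [ 0.42222168 -0.10707907] 4700.0 5085.389420756779
[ 0.38629236 -0.1075265   0.17671304] 9.95
```

View pics/w4.png

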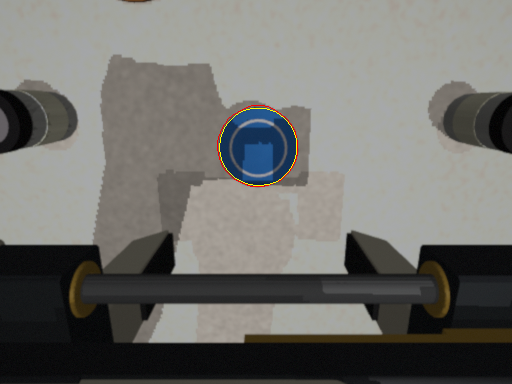

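The blue tin is at pixel (147,258), and the fitted outline matches its edge. I'll grasp it and carry it to just short of the stand.

```bash
python3 -m pendant '[{"x":0.5,"y":0,"z":0.3,"spin":0,"hand":1},{"x":0.9,"y":0,"z":0.9,"spin":0,"hand":1},{"x":0.9,"y":0,"z":1.7,"spin":0,"hand":1},{"x":0.9,"y":0,"z":2.5,"spin":0,"hand":1},{"x":0.9,"y":0,"z":3.3,"spin":0,"hand":1},{"x":0.9,"y":0,"z":3.7,"spin":0,"hand":1},{"x":0.9,"y":0,"z":3.7,"spin":0,"hand":0.6},{"x":0.9,"y":0,"z":3.7,"spin":0,"hand":0.5},{"x":0.9,"y":0,"z":3.7,"spin":0,"hand":0.5},{"x":0.9,"y":0,"z":3.7,"spin":0,"hand":0.5}]' 25
python3 -m pendant '[{"x":0,"y":0,"z":0,"spin":0,"hand":0.5},{"x":0,"y":0,"z":0,"spin":0,"hand":0.5},{"x":0,"y":0,"z":-0.2,"spin":0,"hand":0.5},{"x":0,"y":0,"z":-0.8,"spin":0,"hand":0.5},{"x":0,"y":0,"z":-1.6,"spin":0,"hand":0.5},{"x":0,"y":0,"z":-2.5,"spin":0,"hand":0.5},{"x":0,"y":0,"z":-3.4,"spin":0,"hand":0.5},{"x":0,"y":0,"z":-3.7,"spin":0,"hand":0.5},{"x":0,"y":0,"z":-3.7,"spin":0,"hand":0.5}]' 25
python3 -m pendant '[{"x":0.5,"y":-0.4,"z":0,"spin":0,"hand":0.5},{"x":1.3,"y":-1,"z":0,"spin":0,"hand":0.5},{"x":2.2,"y":-1.7,"z":0,"spin":0,"hand":0.5},{"x":3,"y":-2.3,"z":0,"spin":0,"hand":0.5},{"x":3.4,"y":-2.6,"z":0,"spin":0,"hand":0.5},{"x":3.5,"y":-2.65,"z":0,"spin":0,"hand":0.5},{"x":3.5,"y":-2.65,"z":0,"spin":0,"hand":0.5},{"x":3.5,"y":-2.65,"z":0,"spin":0,"hand":0.5}]' 25
python3 look.py stand .602 -.002 w5.png
```

```text
time_s: 11.05
tcp_pos: [0.4218, -0.107, 0.0287]
tool_rot: [[1.0, 0.0, 0.002], [0.0, -1.0, -0.001], [0.002, 0.001, -1.0]]
ft_force: [1.4, 1.0, -1.0]
grip_width: 0.735
finger_force: 25.0
time_s: 11.95
tcp_pos: [0.4213, -0.1073, 0.1772]
tool_rot: [[1.0, -0.0, 0.003], [0.0, -1.0, -0.002], [0.003, 0.002, -1.0]]
ft_force: [0.4, 0.7, -3.3]
grip_width: 0.738
finger_force: 25.0
time_s: 12.75
tcp_pos: [0.5586, -0.0019, 0.1741]
tool_rot: [[1.0, -0.0, -0.004], [-0.0, -1.0, -0.001], [-0.004, 0.001, -1.0]]
ft_force: [0.6, -0.1, -2.9]
grip_width: 0.734
finger_force: 25.0
stand 0.84 [136. 260.] [ 0.59921619 -0.00329726]
colour fit [ 0.59954096 -0.00196201] 10594.0 11272.355811279442
[ 0.55857405 -0.00185827  0.174105  ] 12.75
```

View pics/w5.png

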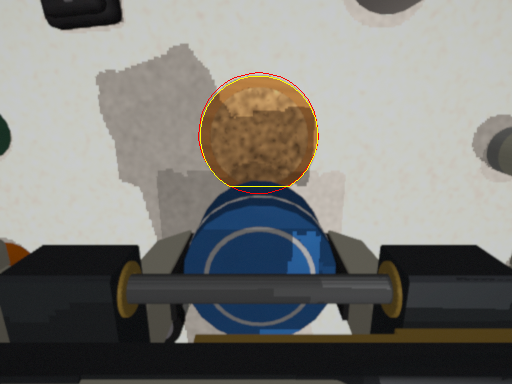

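The stand is at (133,259), but the carried tin hides its lower rim and biases the fit. I'll refit using only the free part of the rim.

```bash
python3 - <<'E'
from h import *
for n in("wrist","top","scene"):
    c=capture(n);k=colour(c,"stand",.598,-.002)[:,0]
    hsv=cv2.cvtColor(c["image"],cv2.COLOR_RGB2HSV);lo,hi,s=HUE["stand"]
    m=cv2.inRange(hsv,(lo,s,25),(hi,255,255));q=max(cv2.findContours(m,cv2.RETR_EXTERNAL,cv2.CHAIN_APPROX_NONE)[0],key=cv2.contourArea)[:,0]
    if n=="wrist":q=q[q[:,1]<150]
    P=np.array([at(c,(v+0.,u+0.),.008 if n!="x" else 0)[:2] for u,v in q])
    f=least_squares(lambda p:np.hypot(*(P-p[:2]).T)-p[2],[.6,0,.056],loss="soft_l1",f_scale=.001)
    print(n,len(q),np.round(f.x,4),f.cost)
s=status.sense();print(s["tcp_pos"],s["time_s"])
E
```

```text
wrist 194 [ 0.5982 -0.0019  0.0548] 6.382984230082239e-06
top 359 [-803.1649 3340.9395 3436.8857] 0.011302956452342174
scene 404 [ 1.0000e-04 -1.0505e+00  3.0480e-01] 0.03240035637639472
[ 0.56005504 -0.00166424  0.17582898] 13.0
```

```bash
python3 -m pendant '[{"x":0.5,"y":0,"z":0.3,"spin":0,"hand":0.5},{"x":0.94,"y":0,"z":0.9,"spin":0,"hand":0.5},{"x":0.94,"y":0,"z":1.8,"spin":0,"hand":0.5},{"x":0.94,"y":0,"z":2.6,"spin":0,"hand":0.5},{"x":0.94,"y":0,"z":3.1,"spin":0,"hand":0.5},{"x":0.94,"y":0,"z":3.3,"spin":0,"hand":0.5},{"x":0.94,"y":0,"z":3.4,"spin":0,"hand":0.5},{"x":0.94,"y":0,"z":3.45,"spin":0,"hand":0.5},{"x":0.94,"y":0,"z":3.48,"spin":0,"hand":0.5},{"x":0.94,"y":0,"z":3.48,"spin":0,"hand":0.5}]' 25
```

```text
time_s: 14.0
tcp_pos: [0.5989, -0.0007, 0.0376]
tool_rot: [[1.0, 0.001, 0.002], [0.001, -1.0, -0.0], [0.002, 0.0, -1.0]]
ft_force: [-0.5, -0.0, -2.8]
grip_width: 0.735
finger_force: 25.0
```

```bash
python3 -m pendant '[{"x":0,"y":0,"z":0.02,"spin":0,"hand":0.5},{"x":0,"y":0,"z":0.04,"spin":0,"hand":0.5},{"x":0,"y":0,"z":0.04,"spin":0,"hand":0.5}]' 25
python3 -m pendant '[{"x":0,"y":0,"z":0,"spin":0,"hand":1},{"x":0,"y":0,"z":0,"spin":0,"hand":1},{"x":0,"y":0,"z":0,"spin":0,"hand":1},{"x":0,"y":0,"z":-0.5,"spin":0,"hand":1},{"x":0,"y":0,"z":-1.4,"spin":0,"hand":1},{"x":0,"y":0,"z":-2.4,"spin":0,"hand":1},{"x":0,"y":0,"z":-3.4,"spin":0,"hand":1}]' 25
python3 -m pendant '[{"x":-0.5,"y":-0.7,"z":0,"spin":0,"hand":1},{"x":-1.1,"y":-1.7,"z":0,"spin":0,"hand":1},{"x":-1.7,"y":-2.7,"z":0,"spin":0,"hand":1},{"x":-2.3,"y":-3.7,"z":0,"spin":0,"hand":1},{"x":-3,"y":-4.7,"z":0,"spin":0,"hand":1},{"x":-3.6,"y":-5.7,"z":0,"spin":0,"hand":1},{"x":-4.1,"y":-6.4,"z":0,"spin":0,"hand":1},{"x":-4.3,"y":-6.8,"z":0,"spin":0,"hand":1},{"x":-4.3,"y":-6.8,"z":0,"spin":0,"hand":1},{"x":-4.3,"y":-6.8,"z":0,"spin":0,"hand":1}]' 25
python3 look.py tin_orange .461 .27 w6.png
python3 - <<'E'
from h import *
T,S=capture("top"),capture("scene")
for c in(T,S):
    k=colour(c,"tin_blue",.6,-.002,.008,1.3);v,e=fit([(c,k)],"tin_blue",.6,-.002,.008);print(v,cv2.contourArea(k),cv2.contourArea(hull(c,cyl(*v,.068,.044,.008))))
E
```

```text
time_s: 14.3
tcp_pos: [0.5989, -0.0006, 0.0368]
tool_rot: [[1.0, 0.001, 0.002], [0.001, -1.0, -0.001], [0.002, 0.001, -1.0]]
ft_force: [-3.3, -0.3, 7.5]
grip_width: 0.735
finger_force: 25.0
time_s: 15.0
tcp_pos: [0.5978, -0.0005, 0.172]
tool_rot: [[1.0, 0.001, -0.001], [0.001, -1.0, 0.0], [-0.001, -0.0, -1.0]]
ft_force: [1.3, -0.8, -0.1]
grip_width: 1.0
finger_force: 0.0
time_s: 16.0
tcp_pos: [0.4263, 0.2709, 0.1709]
tool_rot: [[1.0, 0.001, 0.0], [0.001, -1.0, -0.001], [0.0, 0.001, -1.0]]
ft_force: [0.3, -1.2, 0.8]
grip_width: 1.0
finger_force: 0.0
tin_orange 0.67 [146. 259.] [0.45847166 0.27008834]
colour fit [0.45816383 0.26767993] 3878.0 4147.033367471711
[0.42627129 0.27092318 0.17091984] 16.0
[6.04043108e-01 3.96987239e-04] 323.5 454.85213108337484
[ 0.58875637 -0.00096224] 376.5 692.6718539281283
```

View pics/w6.png

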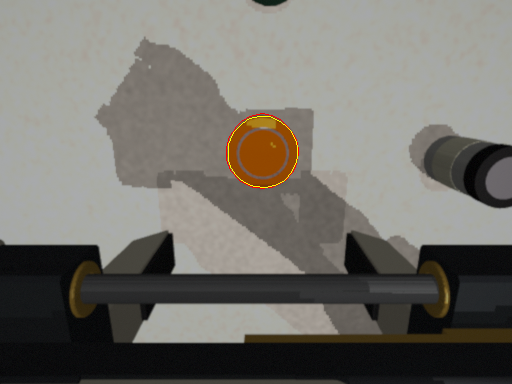

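The orange tin is at (151,263) and the fit is good. I'll grasp it and carry it to short of the tower.

```bash
python3 -m pendant '[{"x":0.4,"y":0.08,"z":0.3,"spin":0,"hand":1},{"x":0.8,"y":0.08,"z":0.9,"spin":0,"hand":1},{"x":0.8,"y":0.08,"z":1.7,"spin":0,"hand":1},{"x":0.8,"y":0.08,"z":2.5,"spin":0,"hand":1},{"x":0.8,"y":0.08,"z":3.2,"spin":0,"hand":1},{"x":0.8,"y":0.08,"z":3.55,"spin":0,"hand":1},{"x":0.8,"y":0.08,"z":3.55,"spin":0,"hand":0.6},{"x":0.8,"y":0.08,"z":3.55,"spin":0,"hand":0.4},{"x":0.8,"y":0.08,"z":3.55,"spin":0,"hand":0.4},{"x":0.8,"y":0.08,"z":3.55,"spin":0,"hand":0.4}]' 25
python3 -m pendant '[{"x":0,"y":0,"z":0,"spin":0,"hand":0.4},{"x":0,"y":0,"z":0,"spin":0,"hand":0.4},{"x":0,"y":0,"z":0,"spin":0,"hand":0.4},{"x":0,"y":0,"z":-0.2,"spin":0,"hand":0.4},{"x":0,"y":0,"z":-0.8,"spin":0,"hand":0.4},{"x":0,"y":0,"z":-1.6,"spin":0,"hand":0.4},{"x":0,"y":0,"z":-2.5,"spin":0,"hand":0.4},{"x":0,"y":0,"z":-3.4,"spin":0,"hand":0.4},{"x":0,"y":0,"z":-3.7,"spin":0,"hand":0.4}]' 25
python3 -m pendant '[{"x":0.2,"y":0.7,"z":0,"spin":0,"hand":0.4},{"x":0.5,"y":1.7,"z":0,"spin":0,"hand":0.4},{"x":0.8,"y":2.8,"z":0,"spin":0,"hand":0.4},{"x":1.2,"y":3.9,"z":0,"spin":0,"hand":0.4},{"x":1.5,"y":5,"z":0,"spin":0,"hand":0.4},{"x":1.8,"y":6,"z":0,"spin":0,"hand":0.4},{"x":2,"y":6.5,"z":0,"spin":0,"hand":0.4},{"x":2.05,"y":6.72,"z":0,"spin":0,"hand":0.4},{"x":2.05,"y":6.72,"z":0,"spin":0,"hand":0.4},{"x":2.05,"y":6.72,"z":0,"spin":0,"hand":0.4}]' 25
cat > tower.py <<'E'
import sys
from h import *
n=sys.argv[1];z0=float(sys.argv[2]);lim=int(sys.argv[3]);f=sys.argv[4]
# circle fit of the rim of the top disc (height z0+h), contour rows < lim
s=status.sense();c=capture("wrist");d,h=DIM[n]
k=colour(c,n,.5985,-.001,z0,1.3)[:,0]
x0=np.array([.5985,-.001])
q=k[k[:,1]<lim]
def res(v):
    hh=hull(c,cyl(*v,d,h,z0));return [cv2.pointPolygonTest(hh,(float(a),float(b)),True)-v0 for a,b in q]
v0=0.5
o=least_squares(res,x0,diff_step=1e-3,loss="soft_l1");hh=hull(c,cyl(*o.x,d,h,z0))
im=c["image"].copy();cv2.polylines(im,[hh.astype(np.int32)],True,(255,0,0),1)
for a,b in q: im[b,a]=(255,255,0)
cv2.imwrite("pics/"+f,im[:,:,::-1]);print(n,o.x,len(q),np.abs(o.fun).mean(),s["tcp_pos"],s["time_s"])
E
python3 tower.py tin_blue .008 185 w7.png
```

```text
time_s: 17.2
tcp_pos: [0.4589, 0.2684, 0.03]
tool_rot: [[1.0, 0.0, 0.002], [0.0, -1.0, 0.001], [0.002, -0.001, -1.0]]
ft_force: [0.4, -0.3, 0.0]
grip_width: 0.705
finger_force: 0.0
time_s: 18.1
tcp_pos: [0.4594, 0.2694, 0.1808]
tool_rot: [[1.0, 0.001, 0.005], [0.001, -1.0, 0.002], [0.005, -0.002, -1.0]]
ft_force: [0.9, 0.3, -1.3]
grip_width: 0.645
finger_force: 25.0
time_s: 19.1
tcp_pos: [0.5394, 0.0013, 0.1766]
tool_rot: [[1.0, 0.003, -0.001], [0.003, -1.0, 0.001], [-0.001, -0.001, -1.0]]
ft_force: [-0.1, 0.7, -2.1]
grip_width: 0.649
finger_force: 25.0
tin_blue [ 0.59913222 -0.00110781] 37 0.6960528626524857 [0.53937181 0.00131915 0.17663053] 19.1
```

View pics/w7.png

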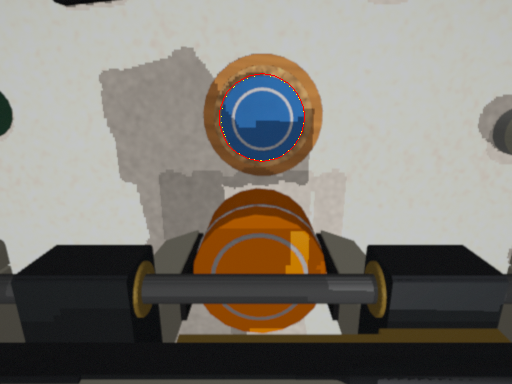

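The blue tin is at (117,262), centred on the stand, and the fit matches. I'll lower the orange tin onto it.

```bash
python3 -m pendant '[{"x":0.5,"y":0.06,"z":0,"spin":0,"hand":0.4},{"x":1.2,"y":0.06,"z":0.1,"spin":0,"hand":0.4},{"x":1.5,"y":0.06,"z":0.4,"spin":0,"hand":0.4},{"x":1.5,"y":0.06,"z":1.1,"spin":0,"hand":0.4},{"x":1.5,"y":0.06,"z":1.8,"spin":0,"hand":0.4},{"x":1.5,"y":0.06,"z":2.15,"spin":0,"hand":0.4},{"x":1.5,"y":0.06,"z":2.3,"spin":0,"hand":0.4},{"x":1.5,"y":0.06,"z":2.35,"spin":0,"hand":0.4},{"x":1.5,"y":0.06,"z":2.35,"spin":0,"hand":0.4},{"x":1.5,"y":0.06,"z":2.35,"spin":0,"hand":0.4}]' 25
```

```text
time_s: 20.15
tcp_pos: [0.6011, -0.0028, 0.0843]
tool_rot: [[1.0, 0.001, 0.002], [0.001, -1.0, -0.0], [0.002, 0.0, -1.0]]
ft_force: [0.1, 0.2, -1.0]
grip_width: 0.649
finger_force: 25.0
```

```bash
python3 -m pendant '[{"x":-0.04,"y":-0.04,"z":0,"spin":0,"hand":0.4},{"x":-0.04,"y":-0.04,"z":0,"spin":0,"hand":0.4},{"x":-0.04,"y":-0.04,"z":0.02,"spin":0,"hand":0.4},{"x":-0.04,"y":-0.04,"z":0.04,"spin":0,"hand":0.4},{"x":-0.04,"y":-0.04,"z":0.04,"spin":0,"hand":0.4}]' 25
```

```text
time_s: 20.65
tcp_pos: [0.5988, -0.0014, 0.082]
tool_rot: [[1.0, 0.001, 0.0], [0.001, -1.0, -0.0], [0.0, 0.0, -1.0]]
ft_force: [-2.6, -0.2, 3.2]
grip_width: 0.65
finger_force: 25.0
```

Contact, so I'll release and go to the green tin.

```bash
python3 -m pendant '[{"x":0,"y":0,"z":0,"spin":0,"hand":1},{"x":0,"y":0,"z":0,"spin":0,"hand":1},{"x":0,"y":0,"z":0,"spin":0,"hand":1},{"x":0,"y":0,"z":0,"spin":0,"hand":1},{"x":0,"y":0,"z":-0.5,"spin":0,"hand":1},{"x":0,"y":0,"z":-1.4,"spin":0,"hand":1},{"x":0,"y":0,"z":-2.25,"spin":0,"hand":1}]' 25
python3 -m pendant '[{"x":-0.1,"y":-0.7,"z":0,"spin":0,"hand":1},{"x":-0.2,"y":-1.7,"z":0,"spin":0,"hand":1},{"x":-0.4,"y":-2.7,"z":0,"spin":0,"hand":1},{"x":-0.5,"y":-3.7,"z":0,"spin":0,"hand":1},{"x":-0.6,"y":-4.8,"z":0,"spin":0,"hand":1},{"x":-0.8,"y":-5.8,"z":0,"spin":0,"hand":1},{"x":-0.85,"y":-6.4,"z":0,"spin":0,"hand":1},{"x":-0.85,"y":-6.65,"z":0,"spin":0,"hand":1},{"x":-0.85,"y":-6.65,"z":0,"spin":0,"hand":1},{"x":-0.85,"y":-6.65,"z":0,"spin":0,"hand":1}]' 25
python3 look.py tin_green .604 .262 w8.png
```

```text
time_s: 21.35
tcp_pos: [0.598, -0.0012, 0.1718]
tool_rot: [[1.0, 0.001, -0.002], [0.001, -1.0, 0.0], [-0.002, -0.0, -1.0]]
ft_force: [0.6, -0.3, -0.2]
grip_width: 1.001
finger_force: 0.0
time_s: 22.35
tcp_pos: [0.565, 0.2625, 0.171]
tool_rot: [[1.0, -0.001, -0.0], [-0.001, -1.0, -0.002], [-0.0, 0.002, -1.0]]
ft_force: [-0.2, -1.0, 0.0]
grip_width: 0.999
finger_force: 0.0
tin_green 0.86 [140. 258.] [0.60277346 0.26262219]
colour fit [0.6033699 0.2617255] 2853.0 3173.4204968045815
[0.56502061 0.262464   0.17095156] 22.35
```

View pics/w8.png

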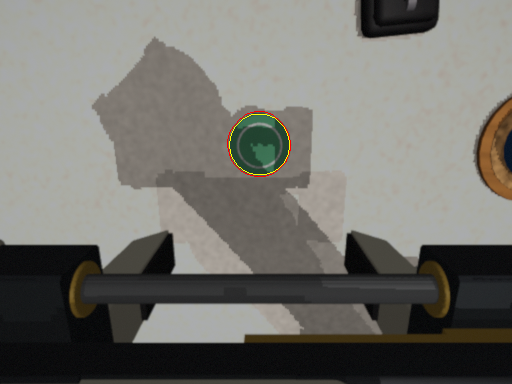

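The green tin is at (144,260) with a good fit. I'll grasp it and carry it.

```bash
python3 -m pendant '[{"x":0.5,"y":0.02,"z":0.3,"spin":0,"hand":1},{"x":0.96,"y":0.02,"z":0.9,"spin":0,"hand":1},{"x":0.96,"y":0.02,"z":1.7,"spin":0,"hand":1},{"x":0.96,"y":0.02,"z":2.5,"spin":0,"hand":1},{"x":0.96,"y":0.02,"z":3.2,"spin":0,"hand":1},{"x":0.96,"y":0.02,"z":3.55,"spin":0,"hand":1},{"x":0.96,"y":0.02,"z":3.55,"spin":0,"hand":0.6},{"x":0.96,"y":0.02,"z":3.55,"spin":0,"hand":0.4},{"x":0.96,"y":0.02,"z":3.55,"spin":0,"hand":0.3},{"x":0.96,"y":0.02,"z":3.55,"spin":0,"hand":0.3}]' 25
python3 -m pendant '[{"x":0,"y":0,"z":0,"spin":0,"hand":0.3},{"x":0,"y":0,"z":0,"spin":0,"hand":0.3},{"x":0,"y":0,"z":0,"spin":0,"hand":0.3},{"x":0,"y":0,"z":0,"spin":0,"hand":0.3}]' 25
python3 -m pendant '[{"x":0,"y":0,"z":-0.2,"spin":0,"hand":0.3},{"x":0,"y":0,"z":-0.8,"spin":0,"hand":0.3},{"x":0,"y":0,"z":-1.6,"spin":0,"hand":0.3},{"x":0,"y":0,"z":-2.5,"spin":0,"hand":0.3},{"x":0,"y":0,"z":-3.4,"spin":0,"hand":0.3},{"x":0,"y":0,"z":-4.2,"spin":0,"hand":0.3},{"x":0,"y":0,"z":-4.8,"spin":0,"hand":0.3},{"x":0,"y":0,"z":-4.8,"spin":0,"hand":0.3}]' 25
python3 -m pendant '[{"x":-0.2,"y":0.7,"z":0,"spin":0,"hand":0.3},{"x":-0.4,"y":1.7,"z":0,"spin":0,"hand":0.3},{"x":-0.7,"y":2.8,"z":0,"spin":0,"hand":0.3},{"x":-1,"y":3.9,"z":0,"spin":0,"hand":0.3},{"x":-1.3,"y":5,"z":0,"spin":0,"hand":0.3},{"x":-1.6,"y":6,"z":0,"spin":0,"hand":0.3},{"x":-1.7,"y":6.4,"z":0,"spin":0,"hand":0.3},{"x":-1.7,"y":6.57,"z":0,"spin":0,"hand":0.3},{"x":-1.7,"y":6.57,"z":0,"spin":0,"hand":0.3},{"x":-1.7,"y":6.57,"z":0,"spin":0,"hand":0.3}]' 25
python3 -m pendant '[{"x":0,"y":0,"z":0,"spin":0,"hand":0.3},{"x":0,"y":0,"z":0,"spin":0,"hand":0.3},{"x":0,"y":0,"z":0,"spin":0,"hand":0.3}]' 25
python3 tower.py tin_orange .052 190 w9.png
```

```text
time_s: 23.45
tcp_pos: [0.604, 0.2643, 0.0312]
tool_rot: [[1.0, 0.001, 0.003], [0.001, -1.0, 0.001], [0.003, -0.001, -1.0]]
ft_force: [0.0, -1.1, -0.3]
grip_width: 0.698
finger_force: 0.0
time_s: 23.85
tcp_pos: [0.6034, 0.2637, 0.0303]
tool_rot: [[1.0, 0.001, 0.001], [0.001, -1.0, -0.0], [0.001, 0.0, -1.0]]
ft_force: [-1.0, -1.3, 6.6]
grip_width: 0.564
finger_force: 25.0
time_s: 24.65
tcp_pos: [0.6046, 0.2654, 0.2259]
tool_rot: [[1.0, 0.001, 0.007], [0.001, -1.0, 0.003], [0.007, -0.003, -1.0]]
ft_force: [0.6, 0.5, -0.9]
grip_width: 0.559
finger_force: 25.0
time_s: 25.65
tcp_pos: [0.5351, 0.0028, 0.221]
tool_rot: [[1.0, 0.003, -0.0], [0.003, -1.0, 0.001], [-0.0, -0.001, -1.0]]
ft_force: [-0.1, 0.8, -1.5]
grip_width: 0.565
finger_force: 25.0
time_s: 25.95
tcp_pos: [0.535, 0.002, 0.2213]
tool_rot: [[1.0, 0.002, -0.0], [0.002, -1.0, 0.0], [-0.0, -0.0, -1.0]]
ft_force: [-0.3, -0.5, -1.3]
grip_width: 0.565
finger_force: 25.0
tin_orange [0.60329929 0.00272552] 40 11.968594529689138 [0.53504419 0.00202454 0.22125372] 25.95
```

View pics/w9.png

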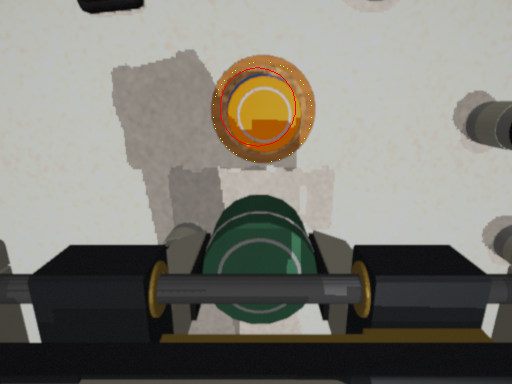

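The orange tin's top is at about (112,264), but the stand's similar hue spoiled the mask. I'll separate them by saturation.

```bash
python3 - <<'E'
from h import *
im=cv2.imread("pics/w9.png")
hsv=cv2.cvtColor(im,cv2.COLOR_BGR2HSV)
for p in((82,262),(100,262),(128,262),(138,264),(110,220),(157,262),(62,262)):print(p,hsv[p])
E
sed -i 's/tin_orange=(8,22,140)/tin_orange=(8,24,225)/' h.py
python3 tower.py tin_orange .052 190 w10.png
```

```text
(82, 262) [ 21 214 193]
(100, 262) [ 22 206 194]
(128, 262) [ 16 255 169]
(138, 264) [ 16 255 168]
(110, 220) [  0 255 255]
(157, 262) [ 14 171 112]
(62, 262) [ 15 166 172]
tin_orange [ 0.5984177  -0.00238284] 28 0.6977666619999542 [0.53501948 0.00173984 0.22128873] 26.0
```

View pics/w10.png

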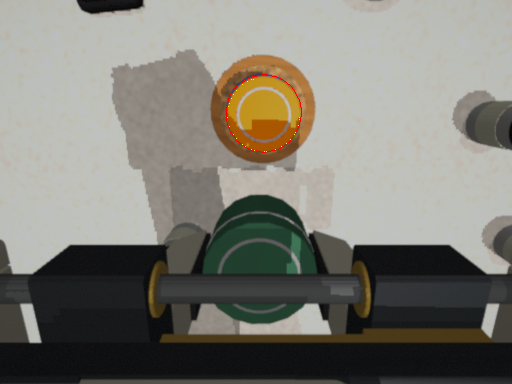

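The fit is now clean: the orange tin is at (112,264), within 1.5 mm of the blue one. I'll lower the green tin.

```bash
python3 -m pendant '[{"x":0.5,"y":0.05,"z":0,"spin":0,"hand":0.3},{"x":1.2,"y":0.09,"z":0.1,"spin":0,"hand":0.3},{"x":1.59,"y":0.09,"z":0.4,"spin":0,"hand":0.3},{"x":1.59,"y":0.09,"z":1.1,"spin":0,"hand":0.3},{"x":1.59,"y":0.09,"z":1.8,"spin":0,"hand":0.3},{"x":1.59,"y":0.09,"z":2.1,"spin":0,"hand":0.3},{"x":1.59,"y":0.09,"z":2.28,"spin":0,"hand":0.3},{"x":1.59,"y":0.09,"z":2.28,"spin":0,"hand":0.3},{"x":1.59,"y":0.09,"z":2.28,"spin":0,"hand":0.3},{"x":1.59,"y":0.09,"z":2.28,"spin":0,"hand":0.3}]' 25
python3 -m pendant '[{"x":0,"y":0,"z":0,"spin":0,"hand":0.3},{"x":0,"y":0,"z":0,"spin":0,"hand":0.3}]' 25
```

```text
time_s: 27.05
tcp_pos: [0.5996, -0.0025, 0.1316]
tool_rot: [[1.0, 0.001, 0.003], [0.001, -1.0, -0.0], [0.003, 0.0, -1.0]]
ft_force: [0.1, 0.2, -1.7]
grip_width: 0.562
finger_force: 25.0
time_s: 27.25
tcp_pos: [0.599, -0.0026, 0.1309]
tool_rot: [[1.0, 0.001, 0.001], [0.001, -1.0, -0.0], [0.001, 0.0, -1.0]]
ft_force: [0.2, 0.1, -1.9]
grip_width: 0.56
finger_force: 25.0
```

```bash
python3 -m pendant '[{"x":-0.01,"y":-0.02,"z":0.05,"spin":0,"hand":0.3},{"x":-0.01,"y":-0.02,"z":0.09,"spin":0,"hand":0.3},{"x":-0.01,"y":-0.02,"z":0.1,"spin":0,"hand":0.3},{"x":-0.01,"y":-0.02,"z":0.11,"spin":0,"hand":0.3},{"x":-0.01,"y":-0.02,"z":0.11,"spin":0,"hand":0.3}]' 25
```

```text
time_s: 27.75
tcp_pos: [0.5982, -0.0016, 0.1263]
tool_rot: [[1.0, 0.001, 0.0], [0.001, -1.0, -0.0], [0.0, 0.0, -1.0]]
ft_force: [-1.5, -0.1, 5.0]
grip_width: 0.56
finger_force: 25.0
```

Contact. I'll release and go to the full canister.

```bash
python3 -m pendant '[{"x":0,"y":0,"z":0,"spin":0,"hand":1},{"x":0,"y":0,"z":0,"spin":0,"hand":1},{"x":0,"y":0,"z":0,"spin":0,"hand":1},{"x":0,"y":0,"z":0,"spin":0,"hand":1},{"x":0,"y":0,"z":-0.5,"spin":0,"hand":1},{"x":0,"y":0,"z":-1.4,"spin":0,"hand":1},{"x":0,"y":0,"z":-2.35,"spin":0,"hand":1}]' 25
python3 -m pendant '[{"x":-0.2,"y":0.7,"z":0,"spin":0,"hand":1},{"x":-0.4,"y":1.7,"z":0,"spin":0,"hand":1},{"x":-0.6,"y":2.8,"z":0,"spin":0,"hand":1},{"x":-0.8,"y":3.9,"z":0.2,"spin":0,"hand":1},{"x":-1.1,"y":5,"z":0.6,"spin":0,"hand":1},{"x":-1.33,"y":5.8,"z":1,"spin":0,"hand":1},{"x":-1.33,"y":6.13,"z":1,"spin":0,"hand":1},{"x":-1.33,"y":6.13,"z":1,"spin":0,"hand":1},{"x":-1.33,"y":6.13,"z":1,"spin":0,"hand":1},{"x":-1.33,"y":6.13,"z":1,"spin":0,"hand":1}]' 25
cat > can.py <<'E'
import sys
from h import *
# fit grey lid disc / black lid: dark blob of the can near expected place
x,y=map(float,sys.argv[1:3]);f=sys.argv[3]
s=status.sense();c=capture("wrist");im=c["image"].copy()
for d in finder.pinpoint("wrist","can_a")[:3]:print(round(d["confidence"],2),np.round(d["pixel"]),at(c,d["pixel"],0)[:2])
h=hull(c,cyl(x,y,.046,.08)).astype(np.int32);t=hull(c,cyl(x,y,.046,.0005,.0795)).astype(np.int32)
cv2.polylines(im,[h,t],True,(255,0,0),1)
cv2.imwrite("pics/"+f,cv2.resize(im[0:240,130:390],None,fx=2.5,fy=2.5,interpolation=cv2.INTER_NEAREST)[:,:,::-1]);cv2.imwrite("raw.png",c["image"]);print(s["tcp_pos"],s["time_s"])
E
python3 can.py .5915 -.247 w11.png
```

```text
time_s: 28.45
tcp_pos: [0.5973, -0.0018, 0.2197]
tool_rot: [[1.0, 0.001, -0.003], [0.001, -1.0, 0.0], [-0.003, -0.0, -1.0]]
ft_force: [1.1, 0.1, -0.5]
grip_width: 0.997
finger_force: 0.0
time_s: 29.45
tcp_pos: [0.5467, -0.2442, 0.1807]
tool_rot: [[1.0, 0.005, 0.002], [0.005, -1.0, 0.001], [0.002, -0.001, -1.0]]
ft_force: [-0.3, -0.0, -0.3]
grip_width: 0.998
finger_force: 0.0
0.92 [266. 314.] [ 0.44401335 -0.30611289]
0.78 [137. 262.] [ 0.58658386 -0.24684483]
[ 0.54672257 -0.24418397  0.18066961] 29.45
```

View pics/w11.png

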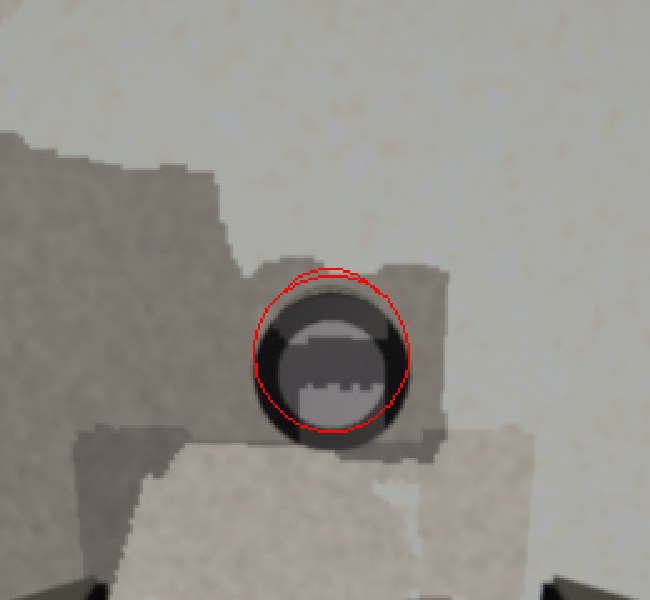

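The lid's actual circle sits about 17 crop pixels below my drawn one, so the can is at x≈0.5865, y≈-0.247, which agrees with the finder. I'll grasp there and carry it.

```bash
python3 -m pendant '[{"x":0.5,"y":0.05,"z":0,"spin":0,"hand":1},{"x":1,"y":0.07,"z":0.4,"spin":0,"hand":1},{"x":1,"y":0.07,"z":1.2,"spin":0,"hand":1},{"x":1,"y":0.07,"z":2,"spin":0,"hand":1},{"x":1,"y":0.07,"z":2.8,"spin":0,"hand":1},{"x":1,"y":0.07,"z":3.3,"spin":0,"hand":1},{"x":1,"y":0.07,"z":3.3,"spin":0,"hand":1}]' 30
python3 -m pendant '[{"x":0,"y":0,"z":0,"spin":0,"hand":0.6},{"x":0,"y":0,"z":0,"spin":0,"hand":0.3},{"x":0,"y":0,"z":0,"spin":0,"hand":0.3},{"x":0,"y":0,"z":0,"spin":0,"hand":0.3},{"x":0,"y":0,"z":0,"spin":0,"hand":0.3},{"x":0,"y":0,"z":0,"spin":0,"hand":0.3},{"x":0,"y":0,"z":0,"spin":0,"hand":0.3},{"x":0,"y":0,"z":0,"spin":0,"hand":0.3},{"x":0,"y":0,"z":0,"spin":0,"hand":0.3}]' 30
```

```text
time_s: 30.25
tcp_pos: [0.5831, -0.2475, 0.0447]
tool_rot: [[1.0, 0.003, -0.005], [0.003, -1.0, 0.003], [-0.005, -0.003, -1.0]]
ft_force: [0.5, 0.2, -0.1]
grip_width: 1.001
finger_force: 0.0
time_s: 31.15
tcp_pos: [0.5857, -0.2479, 0.0483]
tool_rot: [[1.0, 0.002, 0.001], [0.002, -1.0, 0.002], [0.001, -0.002, -1.0]]
ft_force: [-2.0, 4.6, 5.8]
grip_width: 0.497
finger_force: 30.0
```

```bash
python3 -m pendant '[{"x":0,"y":0,"z":-0.2,"spin":0,"hand":0.3},{"x":0,"y":0,"z":-0.8,"spin":0,"hand":0.3},{"x":0,"y":0,"z":-1.6,"spin":0,"hand":0.3},{"x":0,"y":0,"z":-2.5,"spin":0,"hand":0.3},{"x":0,"y":0,"z":-3.4,"spin":0,"hand":0.3},{"x":0,"y":0,"z":-4.2,"spin":0,"hand":0.3},{"x":0,"y":0,"z":-4.75,"spin":0,"hand":0.3},{"x":0,"y":0,"z":-4.75,"spin":0,"hand":0.3},{"x":0,"y":0,"z":-4.75,"spin":0,"hand":0.3}]' 30
python3 -m pendant '[{"x":-0.5,"y":-0.5,"z":0,"spin":0,"hand":0.3},{"x":-1.2,"y":-1.2,"z":0,"spin":0,"hand":0.3},{"x":-1.4,"y":-2.1,"z":0,"spin":0,"hand":0.3},{"x":-1.4,"y":-3,"z":0,"spin":0,"hand":0.3},{"x":-1.4,"y":-4,"z":0,"spin":0,"hand":0.3},{"x":-1.4,"y":-5,"z":0,"spin":0,"hand":0.3},{"x":-1.4,"y":-5.8,"z":0,"spin":0,"hand":0.3},{"x":-1.4,"y":-6.15,"z":0,"spin":0,"hand":0.3},{"x":-1.4,"y":-6.15,"z":0,"spin":0,"hand":0.3},{"x":-1.4,"y":-6.15,"z":0,"spin":0,"hand":0.3}]' 30
python3 -m pendant '[{"x":0,"y":0,"z":0,"spin":0,"hand":0.3},{"x":0,"y":0,"z":0,"spin":0,"hand":0.3},{"x":0,"y":0,"z":0,"spin":0,"hand":0.3},{"x":0,"y":0,"z":0,"spin":0,"hand":0.3}]' 30
python3 tower.py tin_green .096 190 w12.png
```

```text
time_s: 32.05
tcp_pos: [0.5842, -0.2504, 0.2368]
tool_rot: [[1.0, -0.0, -0.001], [-0.0, -1.0, -0.0], [-0.001, 0.0, -1.0]]
ft_force: [-0.5, 0.1, -5.5]
grip_width: 0.493
finger_force: 30.0
time_s: 33.05
tcp_pos: [0.5282, -0.0053, 0.2364]
tool_rot: [[1.0, 0.0, -0.002], [0.0, -1.0, -0.001], [-0.002, 0.001, -1.0]]
ft_force: [0.2, -1.1, -4.5]
grip_width: 0.503
finger_force: 30.0
time_s: 33.45
tcp_pos: [0.529, -0.0046, 0.2378]
tool_rot: [[1.0, -0.001, 0.0], [-0.001, -1.0, -0.0], [0.0, 0.0, -1.0]]
ft_force: [-0.5, 0.8, -5.1]
grip_width: 0.496
finger_force: 30.0
tin_green [ 0.59863002 -0.00231555] 35 0.8163384950066979 [ 0.529009   -0.0045548   0.23775603] 33.45
```

View pics/w12.png

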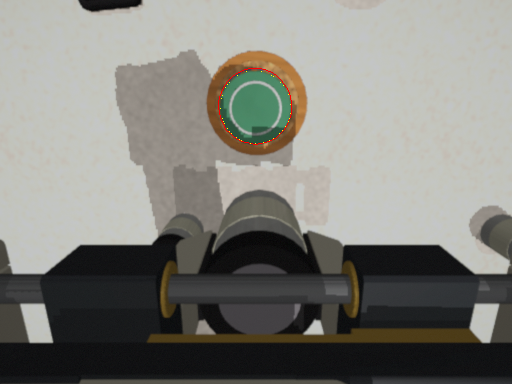

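The green tin is at (105,256), centred to about 1 mm. I'll lower the canister.

```bash
python3 -m pendant '[{"x":0.4,"y":-0.03,"z":0,"spin":0,"hand":0.3},{"x":1,"y":-0.06,"z":0,"spin":0,"hand":0.3},{"x":1.5,"y":-0.06,"z":0.1,"spin":0,"hand":0.3},{"x":1.72,"y":-0.06,"z":0.4,"spin":0,"hand":0.3},{"x":1.72,"y":-0.06,"z":0.7,"spin":0,"hand":0.3},{"x":1.72,"y":-0.06,"z":0.95,"spin":0,"hand":0.3},{"x":1.72,"y":-0.06,"z":1.1,"spin":0,"hand":0.3},{"x":1.72,"y":-0.06,"z":1.1,"spin":0,"hand":0.3},{"x":1.72,"y":-0.06,"z":1.1,"spin":0,"hand":0.3},{"x":1.72,"y":-0.06,"z":1.1,"spin":0,"hand":0.3}]' 30
python3 -m pendant '[{"x":0,"y":0,"z":0,"spin":0,"hand":0.3},{"x":0,"y":0,"z":0,"spin":0,"hand":0.3},{"x":0,"y":0,"z":0,"spin":0,"hand":0.3}]' 30
```

```text
time_s: 34.5
tcp_pos: [0.598, -0.0013, 0.1945]
tool_rot: [[1.0, 0.001, 0.001], [0.001, -1.0, -0.0], [0.001, 0.0, -1.0]]
ft_force: [0.4, 1.0, -4.5]
grip_width: 0.496
finger_force: 30.0
time_s: 34.8
tcp_pos: [0.5979, -0.0014, 0.194]
tool_rot: [[1.0, 0.001, 0.001], [0.001, -1.0, -0.0], [0.001, 0.0, -1.0]]
ft_force: [0.6, 0.2, -3.9]
grip_width: 0.492
finger_force: 30.0
```

```bash
python3 -m pendant '[{"x":0,"y":0.01,"z":0.06,"spin":0,"hand":0.3},{"x":0,"y":0.01,"z":0.1,"spin":0,"hand":0.3},{"x":0,"y":0.01,"z":0.13,"spin":0,"hand":0.3},{"x":0,"y":0.01,"z":0.13,"spin":0,"hand":0.3},{"x":0,"y":0.01,"z":0.13,"spin":0,"hand":0.3}]' 30
```

```text
time_s: 35.3
tcp_pos: [0.5977, -0.0017, 0.1884]
tool_rot: [[1.0, 0.001, -0.0], [0.001, -1.0, 0.0], [-0.0, -0.0, -1.0]]
ft_force: [0.8, -0.1, -4.7]
grip_width: 0.501
finger_force: 30.0
```

```bash
python3 -m pendant '[{"x":0,"y":0,"z":0.02,"spin":0,"hand":0.3},{"x":0,"y":0,"z":0.03,"spin":0,"hand":0.3},{"x":0,"y":0,"z":0.03,"spin":0,"hand":0.3}]' 30
```

```text
time_s: 35.6
tcp_pos: [0.5981, -0.0017, 0.1883]
tool_rot: [[1.0, 0.001, 0.001], [0.001, -1.0, -0.0], [0.001, 0.0, -1.0]]
ft_force: [-3.1, 0.2, 5.8]
grip_width: 0.499
finger_force: 30.0
```

```bash
python3 -m pendant '[{"x":0,"y":0,"z":0,"spin":0,"hand":0.7},{"x":0,"y":0,"z":0,"spin":0,"hand":1},{"x":0,"y":0,"z":0,"spin":0,"hand":1},{"x":0,"y":0,"z":0,"spin":0,"hand":1},{"x":0,"y":0,"z":-0.4,"spin":0,"hand":1},{"x":0,"y":0,"z":-1.2,"spin":0,"hand":1},{"x":0,"y":0,"z":-2.2,"spin":0,"hand":1},{"x":0,"y":0,"z":-2.6,"spin":0,"hand":1},{"x":0,"y":0,"z":-2.6,"spin":0,"hand":1}]' 30
python3 -m pendant '[{"x":-0.5,"y":-0.3,"z":0,"spin":0,"hand":1},{"x":-1.2,"y":-1,"z":0,"spin":0,"hand":1},{"x":-2,"y":-1.8,"z":0,"spin":0,"hand":1},{"x":-2.7,"y":-2.6,"z":0,"spin":0,"hand":1},{"x":-3,"y":-3.4,"z":0,"spin":0,"hand":1},{"x":-3,"y":-3.6,"z":0,"spin":0,"hand":1},{"x":-3,"y":-3.6,"z":0,"spin":0,"hand":1},{"x":-3,"y":-3.6,"z":0,"spin":0,"hand":1}]' 30
python3 - <<'E'
from h import *
a,b=capture("scene")["image"],capture("top")["image"]
v=np.hstack([cv2.resize(i[y:y+220,x:x+200],None,fx=2,fy=2.5) for i,y,x in((a,90,180),(b,90,130))])
cv2.imwrite("pics/end.png",v[:,:,::-1])
E
```

```text
time_s: 36.5
tcp_pos: [0.5999, -0.0013, 0.296]
tool_rot: [[1.0, 0.001, 0.007], [0.001, -1.0, -0.0], [0.007, 0.0, -1.0]]
ft_force: [0.5, 0.8, 0.1]
grip_width: 1.001
finger_force: 0.0
time_s: 37.3
tcp_pos: [0.4781, 0.1409, 0.291]
tool_rot: [[1.0, -0.0, -0.001], [-0.0, -1.0, -0.001], [-0.001, 0.001, -1.0]]
ft_force: [0.4, -0.3, 0.6]
grip_width: 0.997
finger_force: 0.0
```

View pics/end.png

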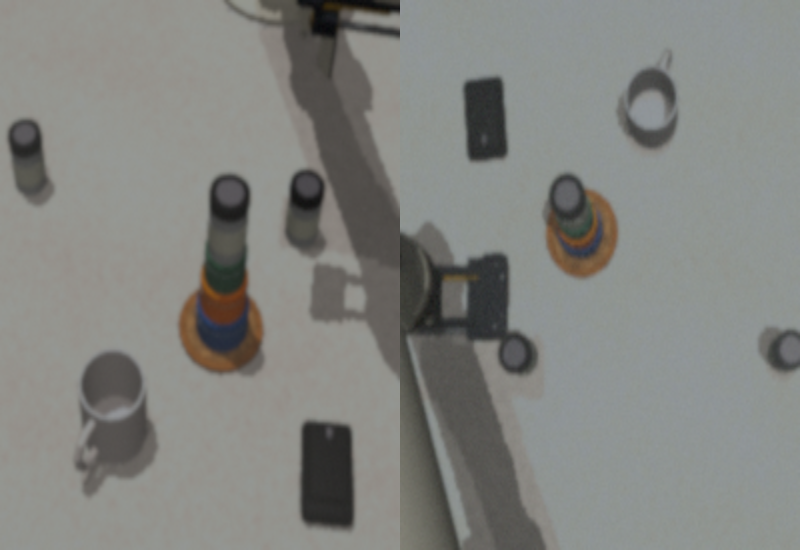

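The tower stands straight on the stand in both views (left column 225, right around (230,580)). The two empty canisters are upright on the bare desk, and the mug and mouse haven't moved. I'll hand it in.

```bash
python3 -c "
from h import *
print(job_done())"
```

```text
the job is handed in; nothing more can be done
None
```

The tower is built (blue, orange, green, then the full canister, which weighed about 5 N when lifted) and the job is handed in; the two empty canisters stand upright on the bare desk and I moved nothing else, though the final picture left out the phone.

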